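Set sachet caddies in the service tray, all facing the same way

ROBOT

A 6-joint arm with a two-finger parallel gripper is mounted at the origin on the work surface. World frame = base frame: x ahead of the robot, y to its left, z up, the work surface at z = 0. Lengths are in m, angles in rad, forces in N, time in s.
With the tool pointing down it reaches from about 0.3 to 1 m from the base axis. Payload 5.1 kg.
Tool frame: the origin (TCP) lies midway between the tips of the shut fingers; the grasp point (between the pads) lies 19 mm behind it (robot.grasp_offset is the z of the grasp point in the tool frame, in m); z points along the fingers, y is the line along which they close (so a half turn about z gives the same grasp; the last joint's range is limited). The gripper opens to 95 mm and grips with 3 to 60 N. Pads are 20 mm wide; open, the fingers measure 119 mm over their backs; the gripper's body (75 mm by 180 mm) begins 59 mm behind the grasp point.
Start: joints at [1.245, 0.124, 1.65, -0, 1.367, -0.083], TCP at [0.156, 0.631, 0.215] pointing down, gripper open.
Joint ranges: [-2.61, 2.61], [-1.02, 2.33], [0.03, 2.71], [-1.35, 4.49], [0.32, 2.68], [-2.91, 2.91]. Speed limits (rad/s): [2.57, 2.57, 3.14, 3.14, 3.14, 3.14].

INTERFACE

Orientations are given as a unit quaternion [w, x, y, z].
In Python, from bench import robot, imaging, finder gives the robot as it stands.
- The arm moves only by the shell command python3 -m creep 'ROWS' [OPENING] [FORCE]. ROWS is JSON, a list of rows, each a list of 2 entries, a list of its own where there are three numbers: the shift along the tool's x, y, z in mm, then the turn about the tool's z in rad. A call has exactly 10 rows; each row is the pose to reach, as a shift and turn from the pose commanded when the call began, along the tool's axes at that moment; what a row does not reach only later rows make up. A row lasts 1/10 s, in which the tool goes at most 50 mm and 8.59 degrees, less where a joint would pass 70% of its speed; a pose out of reach is approached as far as the arm can. A call with a gripper value outside its range is refused whole. OPENING is the opening in per cent of the stroke, from 0 (shut) to 100 (fully open), set as the call begins (- or left out, the last holds). The fingers move at their own pace and stop on an object; FORCE is the grip in N (left out, the last holds). Time passes only in rows, so rows that repeat a pose let the fingers close, or fill a call up. It gives the time, the measured TCP pose, the force, the opening and the grip force at its end, in the units of the state.
- robot.state(): the state, without advancing time (a new reading comes with each control period).
- imaging.camera(name): name is "scene" or "top"; returns a dict with "pixels" (400x640x3 uint8, red, green, blue), "vertical_fov" (degrees; the focal length in pixels is half the picture's height over the tangent of half this angle, whatever the lens; pixels are square), "cx", "cy" (the principal point, pixels), "R" (3x3) and "t" (3): a world point X has camera coordinates R X + t. Camera axes: x right, y down, z forward; pixel columns grow to the right and rows downward; lengths in m; the calibration is good to about 2 mm. A picture is of the moment at which its call begins. There is no depth.
- robot.close_job(): hands the job in; it is judged then, once.
Trained networks look in the newest picture that a camera, given by its name, has taken for a name from the list of things; names that differ only in an ending like _2 or _b are one class to them, and where a whole thing is asked for, a point or a joint stands for the part that bears it (a point fixed in the world has none). Each returns a list of dicts, best first, with "conf" (0 to 1); they miss things now and then, are a little off and sometimes report something else, mostly with a low value. They report only what shows in the picture. A call takes as long as a camera call.
- finder.search_frame(name, camera): "position" ([x, y, z] in m, in world coordinates, good to about 4 mm: the middle of the surface that is visible of it).
The state is a dict: "clock": time; "joint_positions": joint angles; "dq": joint speeds; "effort": joint torques, N m; "ee_pos": TCP position; "tool_rot": TCP orientation; "wrist_force": force on the tool from outside, world axes, zero at the start; "torque": the same for the moment, N m; "grip_width": finger opening in m; "finger_force": force on a finger pad.
Only numpy, scipy, OpenCV 4.12 (cv2) and the standard library are available. Lean on these libraries where they do the work, as an engineer would, in place of code of your own. Each camera call takes 0.05 s, during which the arm holds its last target. There are 200 camera calls.

TASK

Two white metal sachet caddies are still out on the steel table, one standing turned anyhow and one lying on its back. Put them in the two free bays of the grey tray (either one in either bay), standing upright and flat on the bay floor, with their low fronts towards the tray's low edge, like the caddy already set there. Leave that caddy, the tin, the jar and the spoon where they are.

Things in the scene. Friction and masses are not known exactly. Their poses are not given: they have to be found in the camera images.
- tray: Grey plastic tray, fixed to the table, 84 (x) x 330 (y) mm, floor 4 thick. Origin: centre of underside; low edge (10 tall) on its -x side, raised back (34 tall) on +x. Three bays in a row along y, 100 apart, each 62 (y) x 72 (x) inside, between ribs 3 thick whose tops are 14 above the underside. Turned up to 0.25 rad from the world axes, low edge on the robot's side.
- bay_middle (a point): Centre of the middle bay, on top of its floor; free at the start. The correctly set caddy has its origin here and its axes along the tray's.
- bay_right (a point): Centre of the bay at the tray's -y end, on top of its floor; free at the start. Same use as bay_middle.
- bay_left (a point): Centre of the bay at the tray's +y end, on top of its floor; already taken by caddy_set.
- caddy_standing: White enamelled metal sachet caddy, open-topped box 60 deep (x) x 52 wide (y) x 64 mm tall (z), walls 3 thick; back wall (+x) 64 tall, front wall (-x) 28; the sides slope from 28 at the front up to 64 at 22 from the back. Origin: centre of the underside; z points out of the open top, -x towards the low front. About 0.15 kg. Starts standing on the table, at any yaw.
- caddy_lying: Same caddy and frame as caddy_standing. Starts lying on its back wall on the table: its origin is 30 mm above the table, its low front (-x) points up and its open top (+z) points level, to the robot's left (+y) give or take about 1 rad.
- caddy_set: Same caddy and frame as caddy_standing. Already set in the left bay: shows how the others must stand. Not to be moved.
- standing_front (a point): Middle of the top edge of caddy_standing's low front wall, at (-30, 0, 28) mm in its body frame.
- lying_front (a point): The same point on caddy_lying.
- set_front (a point): The same point on caddy_set.
- tin: Bystander: food tin with paper label, 100 mm across, 115 tall, standing near the tray's left end. Origin: centre of its underside.
- jar: Bystander: glass jar, 60 mm across, 85 tall, standing. Origin: centre of its underside.
- spoon: Bystander: steel spoon, 200 mm long, lying behind the tray. Origin: under its middle.

How it is judged:
At the end, for the whole second after the job is handed in: Each of the two caddies stands upright (within 0.08 rad) on the floor of the middle or right bay, its origin within 10 mm of the bay's centre, square to the tray within 0.15 rad with its low front towards the tray's low edge, at rest; caddy_set still stands so in the left bay ((horizontal distance between caddy_standing and bay_middle below 0.01 m or horizontal distance between caddy_standing and bay_right below 0.01 m) and z of caddy_standing in the frame of tray between 0 and 0.008 m and angle between each of caddy_standing, caddy_lying, caddy_set's own z axis and vertical below 0.08 rad and angle between the x axis of each of caddy_standing, caddy_lying, caddy_set and the x axis of tray, either way round below 0.15 rad and x of each of standing_front, lying_front, set_front in the frame of tray below -0.015 m and linear speed of each of caddy_standing, caddy_lying, caddy_set below 0.02 m/s and angular speed of each of caddy_standing, caddy_lying, caddy_set below 0.2 rad/s and (horizontal distance between caddy_lying and bay_middle below 0.01 m or horizontal distance between caddy_lying and bay_right below 0.01 m) and z of caddy_lying in the frame of tray between 0 and 0.008 m and horizontal distance between caddy_set and bay_left below 0.01 m and z of caddy_set in the frame of tray between 0 and 0.008 m); the robot touches nothing.
It fails at once if the caddy already set is shifted by more than 15 mm (distance of caddy_set from where it was at the start of the episode above 0.015 m).
It fails at once if the tin is shifted by more than 20 mm (distance of tin from where it was at the start of the episode above 0.02 m).
It fails at once if the jar is shifted by more than 20 mm (distance of jar from where it was at the start of the episode above 0.02 m).
It fails at once if the spoon is shifted by more than 20 mm (distance of spoon from where it was at the start of the episode above 0.02 m).
It also fails if it takes over 66 s, if anything falls off the work surface, if the arm or the gripper's body presses on something with over 40 N, if the wrist force passes 120 N, or if a joint passes its speed limit or range.

## Working session

There is one attempt and no reset: what is moved stays moved. The work goes in short steps, Python scripts to look and compute and a shell command to move; the robot and the scene stay as the last step left them, time stands still between calls to the robot, and variables do not carry over. Pictures are saved under pics/ and viewed, at most 10 in all, crops included, and the job is handed in when it is done.

```bash
mkdir -p pics; python3 - <<'E'
from bench import robot, imaging, finder
import cv2,numpy as np
s=robot.state();print(s['clock'],s['ee_pos'],s['tool_rot'],robot.grasp_offset)
for c in("scene","top"):
    d=imaging.camera(c);cv2.imwrite(f"pics/{c}0.png",d["pixels"][:,:,::-1])
    np.savez(f"{c}.npz",**d)
    print(c,d["vertical_fov"],d["cx"],d["cy"],np.round(d["R"],3).tolist(),np.round(d["t"],3))
    for n in("caddy_standing","standing_front","jar","tin","tray","bay_middle"):
        try: print(n,[(np.round(x["position"],3).tolist(),round(x["conf"],2)) for x in finder.search_frame(n,c)][:5])
        except Exception as e: print(n,e)
E
```

```text
0.0 [0.15609073 0.63031653 0.2134054 ] [-2.04825104e-04  1.21100866e-01  9.92639685e-01 -9.96944569e-04] -0.0188
scene 54.38344677579648 326.12772102902255 195.31699558428892 [[-0.858, 0.514, 0.011], [0.364, 0.622, -0.694], [-0.363, -0.591, -0.72]] [ 0.483 -0.14   1.456]
caddy_standing [([0.49, -0.129, 0.028], 0.56), ([0.737, 0.199, 0.016], 0.35)]
standing_front [([0.388, 0.393, 0.1], 0.65), ([0.488, -0.131, 0.028], 0.5), ([0.576, 0.156, -0.0], 0.43)]
jar [([0.388, 0.391, 0.098], 0.75), ([0.752, -0.017, 0.063], 0.72), ([0.738, 0.203, 0.014], 0.23)]
tin [([0.388, 0.39, 0.101], 0.81)]
tray [([0.578, 0.153, 0.005], 0.97), ([0.736, 0.201, 0.014], 0.37)]
bay_middle [([0.575, 0.155, 0.003], 0.98)]
top 47.54821582213537 312.3272859799249 205.10278125426925 [[-0.005, -1.0, 0.006], [-0.992, 0.004, -0.124], [0.124, -0.007, -0.992]] [-0.01   0.571  1.379]
caddy_standing [([0.478, -0.156, 0.003], 0.93), ([0.736, -0.038, 0.083], 0.58)]
standing_front [([0.482, -0.153, 0.005], 0.56)]
jar [([0.739, -0.039, 0.088], 0.82)]
tin [([0.358, 0.363, 0.115], 0.79)]
tray [([0.567, 0.145, 0.003], 0.73), ([0.571, -0.31, 0.005], 0.19)]
bay_middle [([0.568, 0.142, 0.004], 0.72)]
```

View pics/scene0.png

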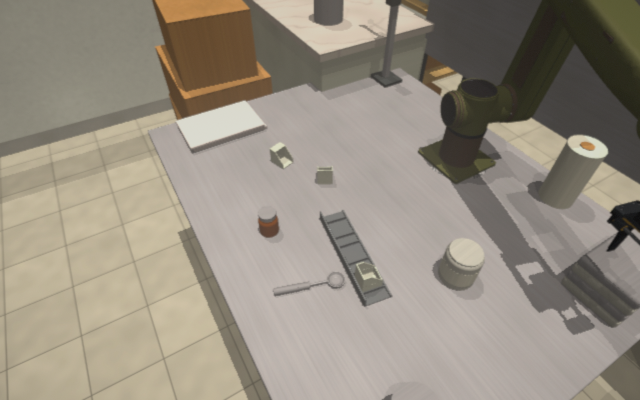

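View pics/top0.png

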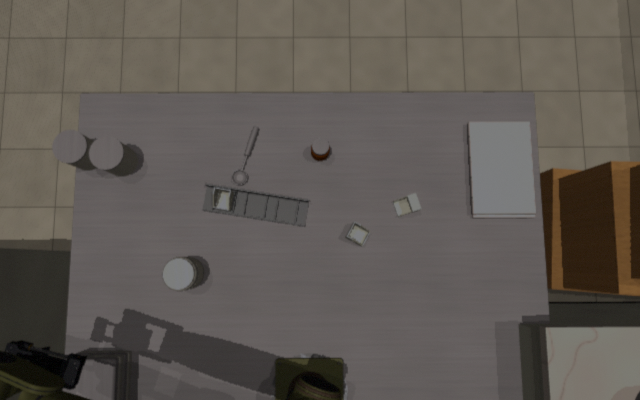

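```bash
python3 - <<'E'
import cv2,numpy as np
a=cv2.imread("pics/scene0.png");b=cv2.imread("pics/top0.png")
A=cv2.resize(a[130:310,250:400],None,fx=5,fy=5,interpolation=cv2.INTER_CUBIC)
cv2.imwrite("pics/sc1.png",cv2.resize(a[138:193,262:342],None,fx=10,fy=10,interpolation=cv2.INTER_CUBIC))
t1=cv2.resize(b[187:252,336:430],None,fx=8,fy=8,interpolation=cv2.INTER_CUBIC)
cv2.imwrite("pics/tc1.png",t1)
cv2.imwrite("pics/tc2.png",cv2.resize(b[176:234,196:316],None,fx=6.5,fy=6.5,interpolation=cv2.INTER_CUBIC))
E
```

```text
(no output)
```

View pics/sc1.png

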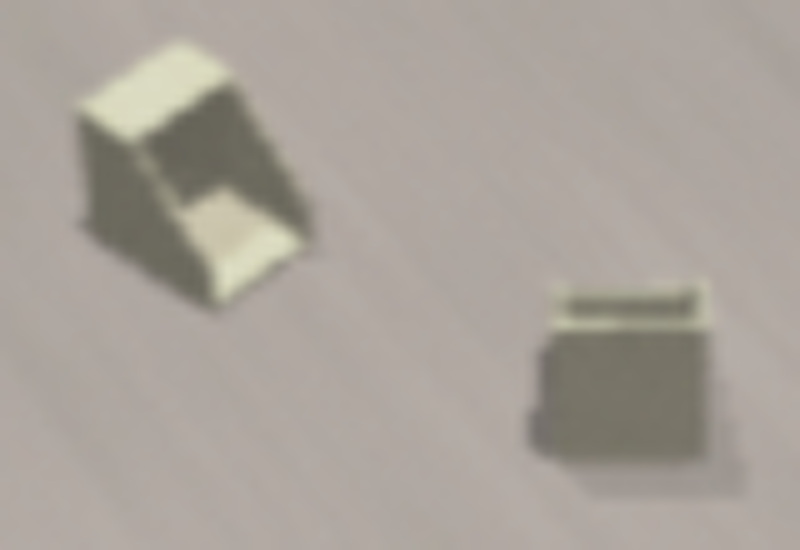

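View pics/tc1.png

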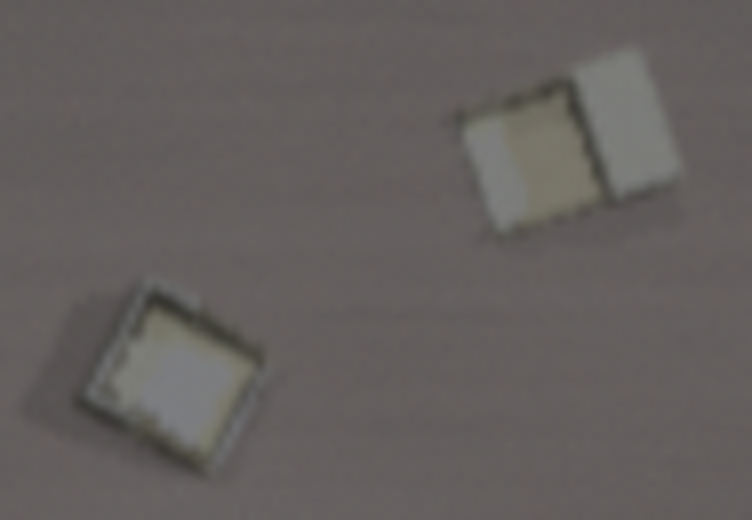

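View pics/tc2.png

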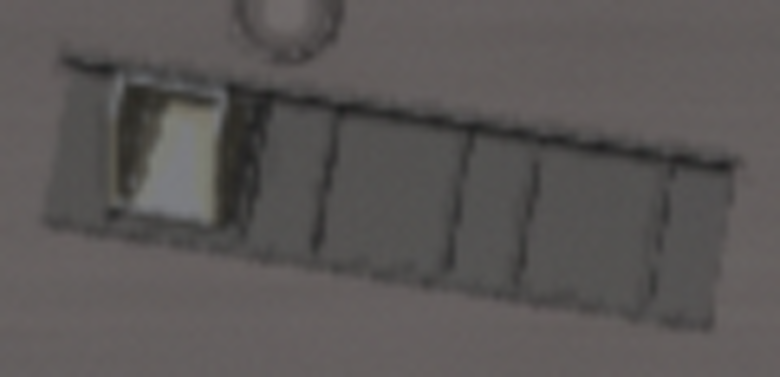

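```bash
cat > h.py <<'E'
import numpy as np
from scipy.optimize import least_squares
cams={c:dict(np.load(c+".npz")) for c in("scene","top")}
def proj(c,X,k=0.):
    d=cams[c];P=np.atleast_2d(X)@d["R"].T+d["t"];f=200/np.tan(np.radians(d["vertical_fov"])/2)
    u=P[:,:2]/P[:,2:];u=u*(1+k*(u**2).sum(1,keepdims=True))
    return u*f+[float(d["cx"]),float(d["cy"])]
def crop(pts,off,s): return np.array(off)+(np.array(pts)+.5)/s-.5
def Rz(a): return np.array([[np.cos(a),-np.sin(a),0],[np.sin(a),np.cos(a),0],[0,0,1]])
L=np.array([[0,0,1],[0,1,0],[-1,0,0.]])  # lying at psi=0: body x->-z, z->+x
def pose(p,B,h=0,lie=False):
    B=np.array(B)/1e3
    return (B@L.T if lie else B)@Rz(p[2]).T+[p[0],p[1],h]
E
cat > fit.py <<'E'
from h import *
T1=lambda p:crop(p,(336,187),8); T2=lambda p:crop(p,(196,176),6.5); S1=lambda p:crop(p,(262,138),10)
st_t=([[30,-26,64],[30,26,64],[-30,-26,28],[-30,26,28]],T1([(150,280),(82,398),(265,355),(210,472)]))
st_s=([[30,-26,64],[30,26,64],[30,-26,0],[30,26,0]],S1([(550,328),(710,328),(540,460),(702,460)]))
ly_t=([[-30,-26,0],[-30,26,0],[-30,-26,28],[-30,26,28],[30,-26,64],[30,26,64]],T1([(640,47),(684,175),(573,68),(615,197),(460,118),(497,237)]))
ly_s=([[-30,-26,0],[-30,26,0],[-30,-26,28],[-30,26,28],[30,-26,64],[30,26,64]],S1([(78,105),(183,40),(132,138),(237,78),(215,308),(312,240)]))
tr_t=([[-42,165,10],[-42,-165,10],[42,165,34],[42,-165,34]],T2([(45,225),(712,325),(65,60),(738,163)]))
def run(obs,p0,h,lie,kk):
    def r(p,full=False):
        return np.concatenate([(proj(c,pose(p,B,h,lie),kk[c])-px).ravel() for c,(B,px) in obs])
    s=least_squares(r,p0,x_scale=[.01,.01,.1]);return s.x,np.sqrt((s.fun**2).mean())
for kk in({'top':0,'scene':0},{'top':-.1,'scene':-.1},{'top':-.2,'scene':-.2},{'top':.1,'scene':.1}):
    print(kk)
    for n,o in(("st",[("top",st_t),("scene",st_s)]),("st t",[("top",st_t)]),("st s",[("scene",st_s)])): print(n,*np.round(np.append(*run(o,[.48,-.02,1.05],0,False,kk)),4))
    for n,o in(("ly",[("top",ly_t),("scene",ly_s)]),("ly t",[("top",ly_t)]),("ly s",[("scene",ly_s)])): print(n,*np.round(np.append(*run(o,[.55,-.15,1.9],.03,True,kk)),4))
    print("tr",*np.round(np.append(*run([("top",tr_t)],[.57,.15,-.15],0,False,kk)),4))
E
python3 fit.py
```

```text
{'top': 0, 'scene': 0}
st 0.4805 -0.1527 1.0632 0.5874
st t 0.4805 -0.1515 1.0786 0.472
st s 0.4793 -0.155 1.0415 0.4568
ly 0.5794 -0.3384 1.868 0.4546
ly t 0.5808 -0.3384 1.8636 0.2165
ly s 0.5772 -0.3395 1.8748 0.2652
tr 0.5722 0.1661 -0.156 0.7384
{'top': -0.1, 'scene': -0.1}
st 0.4804 -0.1528 1.063 0.5669
st t 0.4803 -0.1517 1.0785 0.446
st s 0.4792 -0.155 1.0414 0.4564
ly 0.5794 -0.3396 1.868 0.4275
ly t 0.5808 -0.3398 1.8636 0.161
ly s 0.5773 -0.3403 1.8747 0.2405
tr 0.5723 0.1671 -0.1555 0.6875
{'top': -0.2, 'scene': -0.2}
st 0.4803 -0.153 1.0628 0.5472
st t 0.4802 -0.1519 1.0783 0.4206
st s 0.4792 -0.155 1.0413 0.456
ly 0.5794 -0.3409 1.8679 0.418
ly t 0.5808 -0.3412 1.8635 0.1489
ly s 0.5774 -0.3411 1.8747 0.2269
tr 0.5723 0.1681 -0.1549 0.7119
{'top': 0.1, 'scene': 0.1}
st 0.4806 -0.1525 1.0634 0.6085
st t 0.4806 -0.1513 1.0787 0.4982
st s 0.4793 -0.1549 1.0415 0.4573
ly 0.5794 -0.3371 1.8681 0.4956
ly t 0.5807 -0.337 1.8637 0.29
ly s 0.5771 -0.3387 1.8749 0.2978
tr 0.5721 0.1651 -0.1565 0.8482
```

```bash
python3 - <<'E'
from h import *
import cv2
p=[.5723,.1671,-.1555]
segs=[]
def rect(x0,x1,y0,y1,z): 
    q=[[x0,y0,z],[x1,y0,z],[x1,y1,z],[x0,y1,z]];return [(q[i],q[(i+1)%4]) for i in range(4)]
segs+=rect(-42,42,-165,165,0)+[([-42,-165,10],[-42,165,10]),([42,-165,34],[42,165,34])]
for b in(-100,0,100): segs+=[([-36,b+s*31,14],[36,b+s*31,14]) for s in(-1,1)]
segs+=[([30,74,68],[30,126,68]),([-30,74,32],[-30,126,32]),([30,74,68],[8,74,68]),([8,74,68],[-30,74,32]),([30,126,68],[8,126,68]),([8,126,68],[-30,126,32])]
out=[]
for c,(x,y,w,h),s in(("top",(196,170,120,66),6.5),("scene",(314,200,84,108),5)):
    im=cv2.imread(f"pics/{c}0.png")[y:y+h,x:x+w];im=cv2.resize(im,None,fx=s,fy=s,interpolation=cv2.INTER_CUBIC)
    im=cv2.convertScaleAbs(im,alpha=1.6)
    for a,b in segs:
        q=((proj(c,pose(p,[a,b]),-.1)-[x,y]+.5)*s-.5).round().astype(int)
        cv2.line(im,tuple(map(int,q[0])),tuple(map(int,q[1])),(0,0,255),1)
    cv2.imwrite(f"pics/ov_{c}.png",im)
E
```

```text
(no output)
```

View pics/ov_top.png

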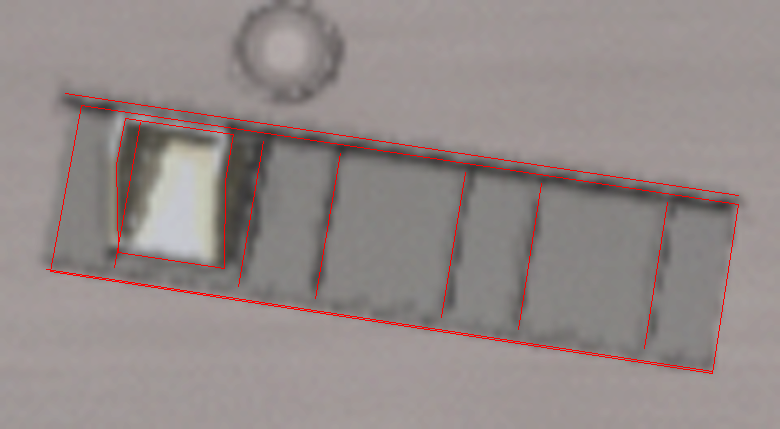

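View pics/ov_scene.png

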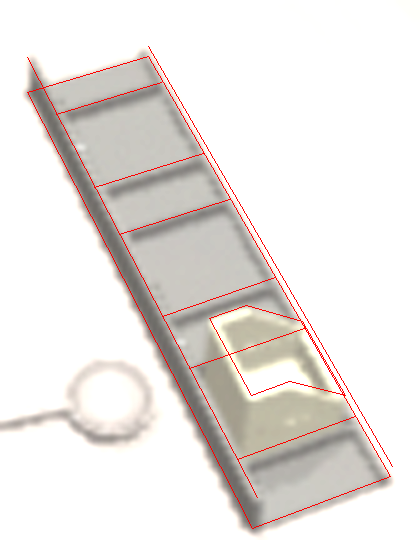

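```bash
cat > go.py <<'E'
import sys,numpy as np
from scipy.spatial.transform import Rotation as Ro
from bench import robot
x,y,z,a=map(float,sys.argv[1:5])  # target TCP, desired world angle of tool y
s=robot.state();q=s['tool_rot'];R=Ro.from_quat([q[1],q[2],q[3],q[0]]).as_matrix()
yw=np.arctan2(R[1,1],R[0,1])
d=a-yw; d=d if len(sys.argv)>5 else (d+np.pi)%(2*np.pi)-np.pi
print("shift mm",np.round(1e3*R.T@(np.array([x,y,z])-s['ee_pos']),1),"turn",round(-d,3),"| pos",np.round(s['ee_pos'],4),"yang",round(yw,3),"j",np.round(s['joint_positions'],2),"F",np.round(s['wrist_force'],1),"w",round(s['grip_width'],4),"t",round(s['clock'],2))
E
python3 go.py .482 -.149 .15 -.508
```

```text
shift mm [-503.7 -678.7   64.6] turn 1.836 | pos [0.1563 0.6309 0.2146] yang 1.328 j [ 1.25  0.12  1.65  0.    1.37 -0.08] F [1.3 0.  0.4] w 0.0953 t 0.7
```

```bash
python3 -m creep '[[[-25,-34,0],0.1],[[-50,-68,0],0.2],[[-80,-108,0],0.32],[[-110,-148,0],0.44],[[-140,-189,0],0.56],[[-170,-229,0],0.68],[[-200,-270,0],0.8],[[-230,-310,0],0.92],[[-255,-344,0],1.02],[[-280,-377,0],1.12]]' 100 20; python3 go.py .482 -.149 .15 -.508
```

```text
clock: 1.7
ee_pos: [0.3378, 0.1959, 0.2151]
tool_rot: [0.0, 0.632, 0.775, 0.001]
wrist_force: [0.0, -0.1, -0.1]
grip_width: 0.095
finger_force: 0.0
shift mm [-366.9   71.3   65.1] turn 0.712 | pos [0.3378 0.1959 0.2151] yang 0.204 j [ 0.39 -0.5   2.19 -0.    1.45  0.18] F [ 0.  -0.1 -0.1] w 0.095 t 1.7
```

```bash
python3 -m creep '[[[-40,8,6],0.08],[[-80,16,13],0.16],[[-120,24,20],0.24],[[-160,32,27],0.32],[[-200,40,34],0.4],[[-240,48,41],0.48],[[-280,55,48],0.56],[[-320,63,55],0.64],[[-350,69,61],0.7],[[-367,71,65],0.712]]' 100 20; python3 go.py .482 -.149 .026 -.508
```

```text
clock: 2.7
ee_pos: [0.4831, -0.1488, 0.1493]
tool_rot: [-0.0, 0.862, 0.507, -0.0]
wrist_force: [-0.0, -0.1, -0.6]
grip_width: 0.0951
finger_force: 0.0
shift mm [ -0.7  -0.9 123.3] turn 0.001 | pos [ 0.4831 -0.1488  0.1493] yang -0.507 j [-0.4  -0.15  2.03 -0.    1.26  0.1 ] F [-0.  -0.1 -0.6] w 0.0951 t 2.7
```

```bash
python3 -m creep '[[[0,0,20],0],[[0,0,40],0],[[0,0,60],0],[[0,0,75],0],[[0,0,90],0],[[0,0,102],0],[[0,0,112],0],[[0,0,119],0],[[-1,-1,123],0],[[-1,-1,123],0]]' 100 20; python3 -m creep '[[[0,0,0],0],[[0,0,0],0],[[0,0,0],0],[[0,0,0],0],[[0,0,0],0],[[0,0,0],0],[[0,0,0],0],[[0,0,0],0],[[0,0,0],0],[[0,0,0],0]]' 0 20;python3 go.py .482 -.149 .12 -.508
```

```text
clock: 3.7
ee_pos: [0.481, -0.1471, 0.0262]
tool_rot: [-0.0, 0.861, 0.508, -0.0]
wrist_force: [-0.8, 0.2, 0.4]
grip_width: 0.0952
finger_force: 0.0
clock: 4.7
ee_pos: [0.4815, -0.1472, 0.0268]
tool_rot: [0.0, 0.861, 0.508, 0.0]
wrist_force: [1.5, 0.3, 0.1]
grip_width: 0.052
finger_force: 20.0
shift mm [ -1.3   1.3 -93.2] turn 0.004 | pos [ 0.4815 -0.1472  0.0268] yang -0.504 j [-0.4   0.    2.12 -0.    1.02  0.1 ] F [1.5 0.3 0.1] w 0.052 t 4.7
```

```bash
python3 -m creep '[[[0,0,-8],0],[[0,0,-18],0],[[0,0,-30],0],[[0,0,-45],0],[[0,0,-60],0],[[0,0,-75],0],[[0,0,-88],0],[[0,0,-98],0],[[0,0,-104],0],[[0,0,-106],0]]' - 20; python3 go.py .578 .166 .13 -1.726
```

```text
clock: 5.7
ee_pos: [0.4816, -0.1473, 0.1335]
tool_rot: [0.0, 0.861, 0.508, 0.0]
wrist_force: [0.3, -0.6, -1.5]
grip_width: 0.0516
finger_force: 20.0
shift mm [320.9 -66.9   3.4] turn 1.222 | pos [ 0.4816 -0.1473  0.1335] yang -0.504 j [-0.4  -0.14  2.05 -0.    1.23  0.1 ] F [ 0.3 -0.6 -1.5] w 0.0516 t 5.7
```

```bash
python3 -m creep '[[[20,-4,0],0.1],[[50,-10,0],0.22],[[85,-18,0],0.35],[[125,-26,0],0.49],[[165,-34,0],0.63],[[205,-43,0],0.77],[[245,-51,0],0.91],[[280,-58,0],1.04],[[305,-64,2],1.15],[[321,-67,3],1.222]]' - 20;  python3 -m creep '[[[0,0,0],0],[[0,0,0],0],[[0,0,0],0],[[0,0,0],0],[[0,0,0],0],[[0,0,0],0],[[0,0,0],0],[[0,0,0],0],[[0,0,0],0],[[0,0,0],0]]' - 20;python3 go.py .578 .166 .031 -1.726
python3 - <<'E'
from bench import imaging,finder
import cv2
for c in("scene","top"):
    d=imaging.camera(c);cv2.imwrite(f"pics/{c}1.png",d["pixels"][:,:,::-1])
a=cv2.imread("pics/scene1.png")[170:310,290:430];b=cv2.imread("pics/top1.png")[150:240,200:320]
f=lambda i:cv2.resize(i,(400,int(400*i.shape[0]/i.shape[1])),interpolation=cv2.INTER_CUBIC)
A,B=f(a),f(b);B=cv2.copyMakeBorder(B,0,400-B.shape[0],0,0,cv2.BORDER_CONSTANT)
cv2.imwrite("pics/c1.png",cv2.convertScaleAbs(cv2.hconcat([A,B]),alpha=1.4))
E
```

```text
clock: 6.7
ee_pos: [0.5773, 0.1683, 0.1284]
tool_rot: [0.0, 0.997, -0.078, -0.001]
wrist_force: [-0.2, 0.1, -2.5]
grip_width: 0.0518
finger_force: 20.0
clock: 7.7
ee_pos: [0.5777, 0.1663, 0.1297]
tool_rot: [0.0, 0.997, -0.077, -0.0]
wrist_force: [-0.4, -0.5, -1.5]
grip_width: 0.0519
finger_force: 20.0
shift mm [ 0.4  0.2 98.7] turn 0.0 | pos [0.5777 0.1663 0.1297] yang -1.726 j [ 0.19  0.08  1.84 -0.    1.22  1.92] F [-0.4 -0.5 -1.5] w 0.0519 t 7.7
```

View pics/c1.png

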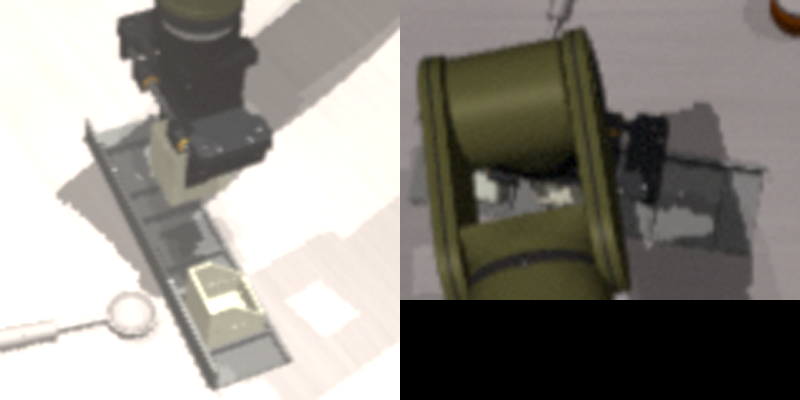

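```bash
python3 -m creep '[[[0,0,12],0],[[0,0,27],0],[[0,0,42],0],[[0,0,57],0],[[0,0,68],0],[[0,0,77],0],[[0,0,84],0],[[0,0,90],0],[[0,0,93],0],[[0,0,95],0]]' - 20;  python3 -m creep '[[[0,0,0],0],[[0,0,0],0],[[0,0,1],0],[[0,0,2],0],[[0,0,2],0],[[0,0,3],0],[[0,0,3],0],[[0,0,4],0],[[0,0,4],0],[[0,0,4],0]]' - 20;python3 go.py .578 .166 .031 -1.726
```

```text
clock: 8.8
ee_pos: [0.5779, 0.1663, 0.0347]
tool_rot: [-0.0, 0.997, -0.078, 0.0]
wrist_force: [-0.4, -0.9, -1.2]
grip_width: 0.0519
finger_force: 20.0
clock: 9.8
ee_pos: [0.5779, 0.1663, 0.0308]
tool_rot: [-0.0, 0.997, -0.078, 0.0]
wrist_force: [0.4, -0.3, -0.8]
grip_width: 0.0515
finger_force: 20.0
shift mm [ 0.1  0.3 -0.2] turn -0.0 | pos [0.5779 0.1663 0.0308] yang -1.726 j [0.19 0.2  1.9  0.   1.05 1.92] F [ 0.4 -0.3 -0.8] w 0.0515 t 9.8
```

```bash
python3 -m creep '[[[0,0,0.5],0],[[0,0,1],0],[[0,0,1],0],[[0,0,1],0],[[0,0,1],0],[[0,0,1],0],[[0,0,1],0],[[0,0,1],0],[[0,0,1],0],[[0,0,1],0]]' - 20; python3 -m creep '[[[0,0,0],0],[[0,0,0],0],[[0,0,0],0],[[0,0,0],0],[[0,0,0],0],[[0,0,0],0],[[0,0,0],0],[[0,0,0],0],[[0,0,-5],0],[[0,0,-15],0]]' 90 20; python3 -m creep '[[[0,0,-15],0],[[0,0,-30],0],[[0,0,-50],0],[[0,0,-70],0],[[0,0,-90],0],[[0,0,-110],0],[[0,0,-130],0],[[0,0,-145],0],[[0,0,-155],0],[[0,0,-155],0]]' - 20; python3 go.py .57 -.31 .15 .298
```

```text
clock: 10.8
ee_pos: [0.5779, 0.1663, 0.0308]
tool_rot: [0.0, 0.997, -0.077, 0.0]
wrist_force: [-2.4, -0.1, 5.5]
grip_width: 0.0517
finger_force: 20.0
clock: 11.8
ee_pos: [0.577, 0.1662, 0.0443]
tool_rot: [0.0, 0.997, -0.078, -0.001]
wrist_force: [-0.6, 0.4, -0.4]
grip_width: 0.086
finger_force: 0.0
clock: 12.8
ee_pos: [0.5787, 0.1665, 0.2021]
tool_rot: [-0.0, 0.997, -0.078, 0.002]
wrist_force: [1.0, -0.9, 0.3]
grip_width: 0.0856
finger_force: 0.0
shift mm [ 64.9 472.2  51.8] turn -2.024 | pos [0.5787 0.1665 0.2021] yang -1.726 j [ 0.19  0.03  1.78 -0.    1.34  1.92] F [ 1.  -0.9  0.3] w 0.0856 t 12.8
```

```bash
python3 go.py .5647 -.292 .12 .298; python3 -m creep '[[[2,20,0],-0.1],[[6,50,0],-0.22],[[12,90,0],-0.36],[[18,135,0],-0.5],[[24,180,0],-0.64],[[30,225,0],-0.78],[[36,270,0],-0.92],[[42,310,0],-1.06],[[48,345,0],-1.2],[[54,375,0],-1.34]]' 100 20; python3 go.py .5647 -.292 .12 .298
```

```text
shift mm [ 56.8 455.3  81.7] turn -2.024 | pos [0.5787 0.1665 0.2021] yang -1.726 j [ 0.19  0.03  1.78 -0.    1.34  1.92] F [ 1.  -0.9  0.3] w 0.0856 t 12.8
clock: 13.8
ee_pos: [0.5721, -0.2143, 0.1982]
tool_rot: [-0.001, 0.828, 0.56, -0.001]
wrist_force: [0.5, 0.0, 0.3]
grip_width: 0.0949
finger_force: 0.0
shift mm [-74.9  22.2  78.1] turn -0.679 | pos [ 0.5721 -0.2143  0.1982] yang -0.381 j [-0.45  0.05  1.76 -0.    1.34 -0.06] F [0.5 0.  0.3] w 0.0949 t 13.8
```

Also take a top picture from here while the arm is near? Not needed; descend after aligning.

```bash
python3 -m creep '[[[-15,5,10],-0.1],[[-30,9,22],-0.21],[[-45,13,35],-0.32],[[-57,17,48],-0.43],[[-66,20,60],-0.53],[[-72,21,70],-0.61],[[-75,22,76],-0.66],[[-75,22,78],-0.679],[[-75,22,78],-0.679],[[-75,22,78],-0.679]]' 100 20; python3 go.py .5647 -.292 .006 .298
```

```text
clock: 14.8
ee_pos: [0.5652, -0.2901, 0.1216]
tool_rot: [-0.0, 0.597, 0.803, 0.0]
wrist_force: [-0.2, 0.1, 0.2]
grip_width: 0.0952
finger_force: 0.0
shift mm [ -1.7  -1.1 115.6] turn -0.005 | pos [ 0.5652 -0.2901  0.1216] yang 0.293 j [-0.56  0.16  1.77  0.    1.21 -0.85] F [-0.2  0.1  0.2] w 0.0952 t 14.8
```

```bash
python3 -m creep '[[[0,0,18],0],[[0,0,38],0],[[0,0,56],0],[[0,0,72],0],[[0,0,85],0],[[-1,-1,96],-0.005],[[-1,-1,104],-0.005],[[-2,-1,110],-0.005],[[-2,-1,114],-0.005],[[-2,-1,115],-0.005]]' 100 20; python3 -m creep '[[[0,0,0],0],[[0,0,0],0],[[0,0,0],0],[[0,0,0],0],[[0,0,0],0],[[0,0,0],0],[[0,0,0],0],[[0,0,0],0],[[0,0,0],0],[[0,0,0],0]]' 0 4;python3 -m creep '[[[0,0,-5],0],[[0,0,-15],0],[[0,0,-26],0],[[0,0,-38],0],[[0,0,-50],0],[[0,0,-60],0],[[0,0,-68],0],[[0,0,-74],0],[[0,0,-75],0],[[0,0,-75],0]]' - 4; python3 go.py .5647 -.292 .006 .298
python3 - <<'E'
from bench import imaging,finder
import cv2
for c in("scene","top"):
    d=imaging.camera(c);cv2.imwrite(f"pics/{c}2.png",d["pixels"][:,:,::-1])
a=cv2.imread("pics/scene2.png")[110:210,220:320];b=cv2.imread("pics/scene2.png")[200:310,310:420]
f=lambda i:cv2.resize(i,(400,400),interpolation=cv2.INTER_CUBIC)
cv2.imwrite("pics/c2.png",cv2.hconcat([f(a),f(b)]))
E
```

```text
clock: 15.8
ee_pos: [0.5649, -0.2926, 0.0065]
tool_rot: [-0.0, 0.594, 0.804, -0.0]
wrist_force: [-0.6, -0.3, -0.1]
grip_width: 0.0953
finger_force: 0.0
clock: 16.8
ee_pos: [0.5649, -0.2926, 0.0068]
tool_rot: [0.0, 0.594, 0.804, -0.0]
wrist_force: [0.0, 0.6, 0.9]
grip_width: 0.052
finger_force: 4.0
clock: 17.8
ee_pos: [0.5648, -0.2925, 0.0816]
tool_rot: [-0.0, 0.594, 0.804, 0.0]
wrist_force: [0.3, 0.4, -1.1]
grip_width: 0.0517
finger_force: 4.0
shift mm [ 0.5  0.1 75.6] turn -0.0 | pos [ 0.5648 -0.2925  0.0816] yang 0.298 j [-0.56  0.21  1.79  0.    1.14 -0.86] F [ 0.3  0.4 -1.1] w 0.0517 t 17.8
```

View pics/c2.png

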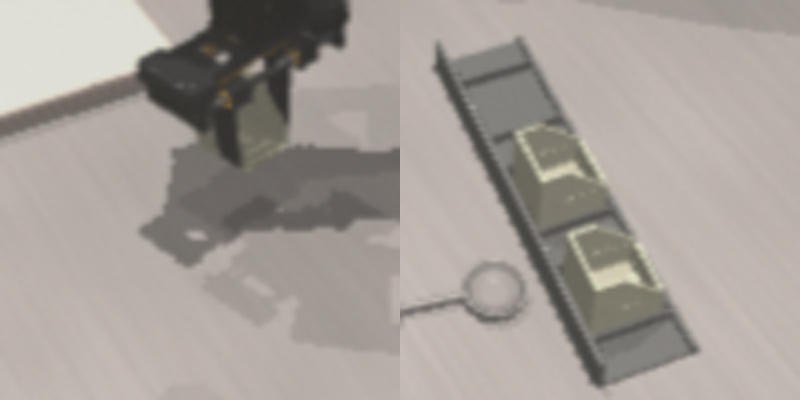

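```bash
python3 -m creep '[[[0,0,-30],0],[[0,0,-10],0],[[0,0,-40],0],[[0,0,-15],0],[[0,0,-45],0],[[0,0,-20],0],[[0,0,-50],0],[[0,0,-30],0],[[0,0,-40],0],[[0,0,-40],0]]' - 3; python3 go.py .5647 -.292 .04 .298
cat > look.py <<'E'
# decide held caddy tilt by comparing a rendered silhouette/edges: print brightness samples of the hanging caddy
from h import *
import sys
from bench import imaging,robot
d=imaging.camera("scene");im=d["pixels"].mean(2)
s=robot.state();g=np.array(s['ee_pos'])+[0,0,.019];u=proj("scene",g,-.1)[0].round().astype(int);print("grasp px",u)
print(im[u[1]-14:u[1]+22:2,u[0]-18:u[0]+20:2].astype(int))
E
python3 look.py
```

```text
clock: 18.9
ee_pos: [0.5649, -0.2926, 0.1222]
tool_rot: [-0.0, 0.594, 0.804, -0.0]
wrist_force: [0.3, 0.4, -1.7]
grip_width: 0.0521
finger_force: 3.0
shift mm [ 0.6 -0.  82.2] turn 0.0 | pos [ 0.5649 -0.2926  0.1222] yang 0.298 j [-0.56  0.17  1.76 -0.    1.21 -0.86] F [ 0.3  0.4 -1.7] w 0.0521 t 18.9
grasp px [282 132]
[[ 65  67  66  66  55  55  64  80 153 140  82  60  50  50 133 168 171 173
  172]
 [ 68  67  66  62  58  63  59  62  62  73 113  54  49  50 134 174 173 172
  172]
 [ 59  64  60  53  53  68  64  54  54 132 162  63  48  52 134 173 174 172
  172]
 [ 51  53  52  51  63  88  81  53  66 140 170  69  50  56 150 175 173 174
  172]
 [ 50  50  49  54  64  61  69  86 144 174 170  77  50  56 152 176 175 173
  174]
 [ 52  52  53  58  51  50  53 135 173 175 173  84  49  57 150 176 177 175
  173]
 [116  66  52  73  64  50  52 133 174 174 172  98  62  60 148 171 173 169
  163]
 [170 158 105 112  95  50  52 125 174 164 160 104 100 118 156 161 163 164
  162]
 [171 172 173 175 141  50  50 122 174 163 140 102 126 139 152 160 161 161
  162]
 [171 172 172 174 152  56  50 102 170 148 106 106 109 133 147 159 159 158
  160]
 [170 171 172 173 170  83  51  66 118 103 101 106 107 118 141 159 159 159
  158]
 [169 170 171 172 172 138  61  61 104 108 106 107 106 107 120 151 159 159
  159]
 [169 168 169 172 162 106  97  85 100 134 114 106 107 106 108 137 161 160
  159]
 [168 168 167 168 136  99  99 100 100 127 129 108 107 107 107 120 159 160
  160]
 [119 119 118 118 109 100 102 100 102 117 138 129 107 107 107 107 110 110
  110]
 [113 112 111 111 110 101  99  99 102 110 138 138 114 107 107 106 103 103
  102]
 [112 113 113 112 112 102  99 100 101 103 131 141 138 112 105 103 102 103
  102]
 [113 113 113 113 111 108 101 100 102 103 123 139 134 114 104 103 103 105
  105]]
```

```bash
python3 - <<'E'
from bench import imaging
import cv2
d=imaging.camera("scene");im=d["pixels"][:,:,::-1];cv2.imwrite("pics/scene3.png",im)
cv2.imwrite("pics/c3.png",cv2.resize(im[108:178,240:330],None,fx=8,fy=8,interpolation=cv2.INTER_CUBIC))
E
```

```text
(no output)
```

View pics/c3.png

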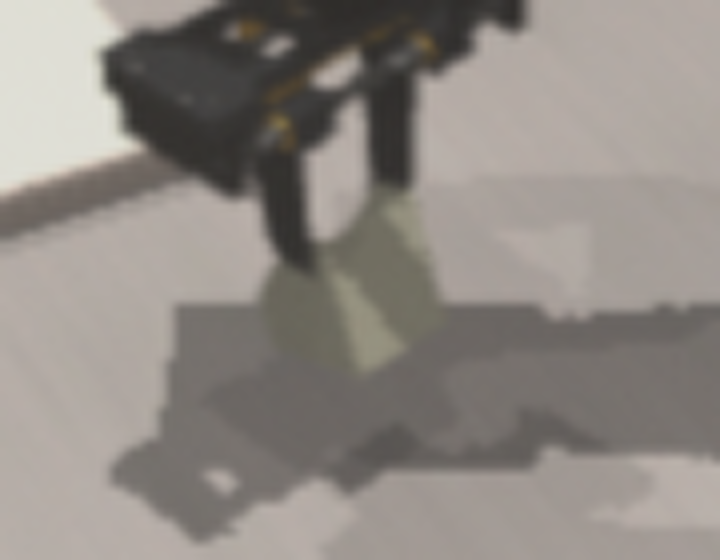

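```bash
cat > fit3.py <<'E'
from h import *
px=crop([(360,375),(440,318),(270,335),(265,290),(315,258)],(240,108),8)
B={'U':[[30,-26,0],[30,26,0],[-30,-26,0],[-30,-26,28],[30,-26,64]],
   'L':[[30,-26,64],[30,26,64],[30,-26,0],[-30,-26,0],[8,-26,64]]}
def P(p,B): # phi: rotation from lying (0) to upright (pi/2), about body y
    c,s=np.cos(p[3]),np.sin(p[3]); B=np.array(B)/1e3
    M=np.array([[s,0,c],[0,1,0],[-c,0,s]])
    return B@M.T@Rz(1.868).T+p[:3]
for h in B:
  for ph in(0,.8,1.6):
    r=lambda p:(proj("scene",P(p,B[h]),-.1)-px).ravel()
    # soft prior: centred between the fingers along body y
    yb=np.array([-np.sin(1.868),np.cos(1.868),0])
    r2=lambda p:np.append(r(p),300*np.dot(yb,p[:3]-np.array([.5649,-.2926,.12])))
    s=least_squares(r2,[.57,-.3,.12,ph]);R=np.sqrt((r(s.x)**2).mean())
    tip=np.array([.5649,-.2926,.1222])-s.x[:3];u=tip@[np.cos(1.868),np.sin(1.868),0];c,q=np.cos(s.x[3]),np.sin(s.x[3])
    print(h,np.round(s.x,3),"rms",R.round(2),"tip in body x,z mm",np.round(1e3*np.array([q*u-c*tip[2],c*u+q*tip[2]]),1))
E
python3 fit3.py
```

```text
U [ 0.564 -0.291  0.07   1.791] rms 0.8 tip in body x,z mm [ 9.1 51.7]
U [ 0.564 -0.291  0.07   1.791] rms 0.8 tip in body x,z mm [ 9.1 51.7]
U [ 0.564 -0.291  0.07   1.791] rms 0.8 tip in body x,z mm [ 9.1 51.7]
L [ 0.574 -0.328  0.073  0.681] rms 3.7 tip in body x,z mm [-14.9  59.1]
L [ 0.574 -0.328  0.073  0.681] rms 3.7 tip in body x,z mm [-14.9  59.1]
L [ 0.574 -0.328  0.073  0.681] rms 3.7 tip in body x,z mm [-14.9  59.1]
```

```bash
python3 -m creep '[[[0,0,2],0],[[0,0,7],0],[[0,0,14],0],[[0,0,22],0],[[0,0,30],0],[[0,0,38],0],[[0,0,45],0],[[0,0,50],0],[[0,0,54],0],[[0,0,56],0]]' - 4; python3 -m creep '[[[0,0,1],0],[[0,0,2],0],[[0,0,4],0],[[0,0,6],0],[[0,0,8],0],[[0,0,10],0],[[0,0,12],0],[[0,0,14],0],[[0,0,15],0],[[0,0,16],0]]' - 3;python3 look.py
```

```text
clock: 20.0
ee_pos: [0.5647, -0.2925, 0.0652]
tool_rot: [-0.0, 0.594, 0.804, -0.0]
wrist_force: [0.2, 0.5, -1.6]
grip_width: 0.0518
finger_force: 4.0
clock: 21.0
ee_pos: [0.565, -0.2924, 0.0496]
tool_rot: [0.0, 0.594, 0.804, 0.0]
wrist_force: [-0.3, 2.1, 4.2]
grip_width: 0.0519
finger_force: 3.0
grasp px [283 149]
[[ 68  68  66  63  64  63  57  60 116 159 135  69  61  52 112 121 155 160
  161]
 [ 67  69  68  68  64  56  64  61  84  97  77  60  51  52 125 160 160 159
  160]
 [ 69  69  79  67  61  60  60  63  59  84 143  75  50  52 126 161 159 159
  161]
 [ 56  63  65  57  55  72  85  57  53 101 160  90  52  52 127 161 160 160
  168]
 [ 53  55  54  52  60  75  77  58  84 136 161  92  51  53 130 161 161 161
  160]
 [ 54  52  52  52  58  54  54  84 154 158 159 109  51  56 139 160 161 160
  159]
 [ 94  58  55  53  65  51  50  70 108 108 107  84  72  82 101 109 110 109
  109]
 [114 104  73  56  71  54  51  62 102 103 101  98  99 102 107 103 102 102
  102]
 [116 113 111  97 107  57  51  57 101 106 101  99 103 107 104 102 102 102
  102]
 [113 113 112 113 111  70  51  57 106 107 103 106 104 103 104 104 103 102
  102]
 [113 113 114 114 113  88  52  54  97 144 135 108 104 102 104 104 104 102
  100]
 [114 113 113 109 102 100  81  61  90 105 124 119 104 104 105 105 113 110
   96]
 [113 110 104 103 104 101  99 100  99 104 124 125 109 105 104 105 111  99
   96]
 [105 104 103 104 104 101 100 101 102 104 119 126 120 105 104 104  96 104
   95]
 [105 103 104 103 103 101  99 100 102 103 113 126 126 109 103 103  95  96
   96]
 [112 111 103 103 103 104  97  99 103 102 110 125 126 119  99  94  95  96
   96]
 [115 130 131 110 104 103 102  96 109 102 108 124 123 108 114 116 116 114
  114]
 [114 139 165 163 114 104 103 105 131 111 102 114 111 147 153 155 156 155
  154]]
```

```bash
python3 -m creep '[[[0,0,0],0],[[0,0,0],0],[[0,0,0],0],[[0,0,0],0],[[0,0,0],0],[[0,0,0],0],[[0,0,-5],0],[[0,0,-15],0],[[0,0,-30],0],[[0,0,-50],0]]' 90 3
python3 -m creep '[[[20,0,-20],0],[[50,0,-40],0],[[85,0,-60],0],[[120,0,-80],0],[[155,0,-90],0],[[190,0,-90],0],[[220,0,-90],0],[[240,0,-90],0],[[250,0,-90],0],[[250,0,-90],0]]' 100 3
cat > sil.py <<'E'
from h import *
import cv2
from scipy.optimize import minimize
V=[[x,y,z] for x,z in((30,0),(-30,0),(-30,28),(8,64),(30,64)) for y in(-26,26)]
def feat(im):
    f=im.astype(np.float32);return cv2.GaussianBlur(f[:,:,1]-(f[:,:,0]+f[:,:,2])/2,(0,0),.7)
def hull(c,p,h,s=8,box=None):
    x,y,w,hh=box;q=((proj(c,pose(p,V,h),-.1)-[x,y]+.5)*s-.5)
    m=np.zeros((hh*s,w*s),np.uint8);cv2.fillConvexPoly(m,cv2.convexHull(q.round().astype(np.int32)),1)
    return cv2.resize(m.astype(np.float32),(w,hh),interpolation=cv2.INTER_AREA)
def fit(ims,p0,h=0.,cams=("scene","top"),verbose=True):
    D={}
    for c in cams:
        u=proj(c,pose(p0,V,h),-.1);a=u.min(0).astype(int)-8;b=u.max(0).astype(int)+9
        D[c]=((a[0],a[1],*(b-a)),feat(ims[c])[a[1]:b[1],a[0]:b[0]])
    def cost(p):
        e=0
        for c,(box,F) in D.items():
            m=hull(c,p,h,box=box);A=np.c_[m.ravel(),np.ones(m.size)]
            r=np.linalg.lstsq(A,F.ravel(),rcond=None)[1];e+=float(r[0])/(F.var()*F.size)
        return e
    best=None
    S=np.array([[0,0,0],[.01,0,0],[0,.01,0],[0,0,.15]])
    for d in(-.006,.006):
        s=minimize(cost,p0,method="Nelder-Mead",options=dict(initial_simplex=np.array(p0)+S*np.sign(d),xatol=2e-4,fatol=1e-5))
        if best is None or s.fun<best.fun: best=s
    return np.round(best.x,4),round(best.fun,3)
E
cat > m.py <<'E'
from sil import *
from bench import imaging,finder
z={c:dict(np.load(c+".npz"))["pixels"] for c in("scene","top")}
for cs in(("scene","top"),("top",),("scene",)): print("ref st",cs,fit(z,[.480,-.153,1.063],0,cs))
n={c:imaging.camera(c)["pixels"] for c in("scene","top")}
for cs in(("scene","top"),("top",),("scene",)): print("now",cs,fit(n,[.564,-.291,1.868],0,cs))
for cs in(("scene","top"),("top",),("scene",)): print("middle",cs,fit(n,[.5723,.1671,-.1555],.004,cs))
for c in n: np.save("n_"+c,n[c])
for c in("scene","top"):
  for k in("caddy_lying","lying_front"): print(c,k,[(np.round(x["position"],3).tolist(),round(x["conf"],2)) for x in finder.search_frame(k,c)])
E
python3 m.py; python3 go.py .565 -.292 .1 .298
```

```text
clock: 22.05
ee_pos: [0.5646, -0.2924, 0.1007]
tool_rot: [-0.0, 0.594, 0.804, -0.0]
wrist_force: [0.2, -1.0, -0.4]
grip_width: 0.0856
finger_force: 0.0
clock: 23.05
ee_pos: [0.4916, -0.0529, 0.1909]
tool_rot: [0.001, 0.594, 0.805, 0.0]
wrist_force: [-0.5, -0.6, -0.2]
grip_width: 0.0947
finger_force: 0.0
ref st ('scene', 'top') (array([ 0.4796, -0.1543,  1.0789]), np.float64(0.296))
ref st ('top',) (array([ 0.4804, -0.1533,  1.087 ]), np.float64(0.199))
ref st ('scene',) (array([ 0.4788, -0.1543,  1.0682]), np.float64(0.089))
now ('scene', 'top') (array([ 0.5644, -0.2872,  1.8793]), np.float64(0.239))
now ('top',) (array([ 0.5655, -0.2871,  1.8724]), np.float64(0.132))
now ('scene',) (array([ 0.562 , -0.2893,  1.8614]), np.float64(0.084))
middle ('scene', 'top') (array([ 0.57  ,  0.1681, -0.1968]), np.float64(1.063))
middle ('top',) (array([ 0.5698,  0.1702, -0.1385]), np.float64(0.533))
middle ('scene',) (array([ 0.5694,  0.1661, -0.1651]), np.float64(0.517))
scene caddy_lying [([0.564, -0.262, 0.03], 0.57)]
scene lying_front [([0.567, -0.265, 0.03], 0.65)]
top caddy_lying [([0.564, -0.289, 0.004], 0.69)]
top lying_front [([0.564, -0.289, 0.001], 0.86), ([0.576, 0.17, 0.008], 0.4)]
shift mm [-248.7    0.6   89.6] turn -0.001 | pos [ 0.4917 -0.0543  0.1896] yang 0.297 j [-0.22 -0.21  2.02 -0.    1.34 -0.52] F [-0.7  0.4 -0.5] w 0.0951 t 23.35
```

```bash
python3 go.py .5625 -.2832 .1 .298; python3 -m creep '[[[-20,0,0],0],[[-50,1,0],0],[[-85,1,10],0],[[-120,1,25],0],[[-155,2,40],0],[[-185,2,55],0],[[-210,2,70],0],[[-228,2,82],0],[[-238,2,88],0],[[-240,2,90],0]]' 100 20; python3 go.py .5625 -.2832 .026 .298
```

```text
shift mm [-239.6    0.8   89.6] turn -0.001 | pos [ 0.4917 -0.0543  0.1896] yang 0.297 j [-0.22 -0.21  2.02 -0.    1.34 -0.52] F [-0.7  0.4 -0.5] w 0.0951 t 23.35
clock: 24.35
ee_pos: [0.5634, -0.2834, 0.0985]
tool_rot: [-0.001, 0.595, 0.804, -0.0]
wrist_force: [0.3, 0.8, -0.5]
grip_width: 0.0954
finger_force: 0.0
shift mm [ 0.3 -0.7 72.5] turn -0.002 | pos [ 0.5634 -0.2834  0.0985] yang 0.296 j [-0.55  0.18  1.79 -0.    1.17 -0.85] F [ 0.3  0.8 -0.5] w 0.0954 t 24.35
```

```bash
python3 -m creep '[[[0,0,8],0],[[0,0,18],0],[[0,0,30],0],[[0,0,42],0],[[0,0,52],0],[[0,0,60],0],[[0,0,66],0],[[0,0,70],0],[[0,-1,72],0],[[0,-1,72],0]]' 100 20; python3 -m creep '[[[0,0,0],0],[[0,0,0],0],[[0,0,0],0],[[0,0,0],0],[[0,0,0],0],[[0,0,0],0],[[0,0,0],0],[[0,0,0],0],[[0,0,0],0],[[0,0,0],0]]' 0 20; python3 -m creep '[[[0,0,-8],0],[[0,0,-18],0],[[0,0,-30],0],[[0,0,-45],0],[[0,0,-60],0],[[0,0,-75],0],[[0,0,-88],0],[[0,0,-98],0],[[0,0,-104],0],[[0,0,-106],0]]' - 20; python3 go.py .5617 .0675 .13 -1.726
```

```text
clock: 25.35
ee_pos: [0.5628, -0.2827, 0.0276]
tool_rot: [-0.0, 0.594, 0.804, -0.0]
wrist_force: [-0.5, 0.8, -0.1]
grip_width: 0.0947
finger_force: 0.0
clock: 26.35
ee_pos: [0.5628, -0.2827, 0.0277]
tool_rot: [-0.0, 0.594, 0.804, -0.0]
wrist_force: [-0.8, 0.1, 1.1]
grip_width: 0.0515
finger_force: 20.0
clock: 27.35
ee_pos: [0.5631, -0.2828, 0.1345]
tool_rot: [0.0, 0.594, 0.804, 0.0]
wrist_force: [0.1, 0.5, -0.7]
grip_width: 0.0516
finger_force: 20.0
shift mm [335.3 101.5   4.3] turn 2.024 | pos [ 0.5631 -0.2828  0.1345] yang 0.298 j [-0.55  0.14  1.77  0.    1.23 -0.85] F [ 0.1  0.5 -0.7] w 0.0516 t 27.35
```

```bash
python3 -m creep '[[[15,4,0],0.1],[[35,10,0],0.23],[[65,19,0],0.37],[[95,28,0],0.51],[[125,37,0],0.65],[[155,46,0],0.79],[[185,55,0],0.93],[[210,63,0],1.07],[[235,71,0],1.21],[[255,77,0],1.35]]' - 20; python3 -m creep '[[[0,0,0],0],[[0,0,0],0],[[0,0,0],0.1],[[0,0,0],0.22],[[0,0,0],0.35],[[0,0,0],0.47],[[0,0,0],0.57],[[0,0,0],0.64],[[0,0,0],0.67],[[0,0,0],0.67]]' - 20; python3 go.py .562 .0675 .13 -1.726
```

```text
clock: 28.35
ee_pos: [0.5609, -0.0148, 0.1328]
tool_rot: [-0.0, 0.967, 0.254, -0.001]
wrist_force: [1.3, -0.1, -1.1]
grip_width: 0.052
finger_force: 20.0
clock: 29.35
ee_pos: [0.5615, -0.0172, 0.1334]
tool_rot: [0.0, 0.997, -0.075, -0.0]
wrist_force: [0.2, -0.5, -0.5]
grip_width: 0.0517
finger_force: 20.0
shift mm [-12.2 -83.8   3.4] turn 0.004 | pos [ 0.5615 -0.0172  0.1334] yang -1.722 j [-0.13 -0.    1.93 -0.    1.22  1.6 ] F [ 0.2 -0.5 -0.5] w 0.0517 t 29.35
```

```bash
python3 -m creep '[[[-1,-8,0],0.004],[[-3,-20,0],0.004],[[-5,-36,0],0.004],[[-7,-52,0],0.004],[[-9,-64,0],0.004],[[-11,-74,0],0.004],[[-12,-81,0],0.004],[[-12,-84,3],0.004],[[-12,-84,3],0.004],[[-12,-84,3],0.004]]' - 20; python3 go.py .562 .0675 .0317 -1.726
```

```text
clock: 30.35
ee_pos: [0.5623, 0.0682, 0.1304]
tool_rot: [0.0, 0.997, -0.078, -0.0]
wrist_force: [-0.0, -0.4, -0.9]
grip_width: 0.052
finger_force: 20.0
shift mm [-0.1  0.7 98.7] turn -0.0 | pos [0.5623 0.0682 0.1304] yang -1.726 j [ 0.03  0.01  1.92 -0.    1.22  1.75] F [-0.  -0.4 -0.9] w 0.052 t 30.35
```

```bash
python3 -m creep '[[[0,0,12],0],[[0,0,27],0],[[0,0,42],0],[[0,0,57],0],[[0,0,68],0],[[0,0,77],0],[[0,0,84],0],[[0,0,90],0],[[0,1,93],0],[[0,1,94],0]]' - 20;  python3 -m creep '[[[0,0,0],0],[[0,0,1],0],[[0,0,2],0],[[0,0,3],0],[[0,0,4],0],[[0,0,4],0],[[0,0,5],0],[[0,0,5],0],[[0,0,5],0],[[0,0,5],0]]' - 20;python3 go.py .562 .0675 .0317 -1.726
```

```text
clock: 31.35
ee_pos: [0.5623, 0.0675, 0.0366]
tool_rot: [0.0, 0.997, -0.078, 0.0]
wrist_force: [-0.6, -0.3, -1.0]
grip_width: 0.0521
finger_force: 20.0
clock: 32.35
ee_pos: [0.5623, 0.0676, 0.0317]
tool_rot: [-0.0, 0.997, -0.078, 0.0]
wrist_force: [1.1, 0.2, -1.9]
grip_width: 0.052
finger_force: 20.0
shift mm [-0.3  0.1  0. ] turn -0.0 | pos [0.5623 0.0676 0.0317] yang -1.726 j [ 0.02  0.13  1.98 -0.    1.04  1.75] F [ 1.1  0.2 -1.9] w 0.052 t 32.35
```

```bash
python3 -m creep '[[[0,0,0.5],0],[[0,0,1],0],[[0,0,1],0],[[0,0,1],0],[[0,0,1],0],[[0,0,1],0],[[0,0,1],0],[[0,0,1],0],[[0,0,1],0],[[0,0,1],0]]' - 20; python3 go.py .562 .0675 .0317 -1.726
```

```text
clock: 33.35
ee_pos: [0.5624, 0.0675, 0.0317]
tool_rot: [0.0, 0.997, -0.077, -0.0]
wrist_force: [-2.7, -1.2, 5.6]
grip_width: 0.0519
finger_force: 20.0
shift mm [-0.4  0.1 -0. ] turn 0.0 | pos [0.5624 0.0675 0.0317] yang -1.726 j [ 0.02  0.13  1.98 -0.    1.04  1.75] F [-2.7 -1.2  5.6] w 0.0519 t 33.35
```

```bash
python3 -m creep '[[[0,0,0],0],[[0,0,0],0],[[0,0,0],0],[[0,0,0],0],[[0,0,0],0],[[0,0,0],0],[[0,0,0],0],[[0,0,0],0],[[0,0,-5],0],[[0,0,-15],0]]' 90 20; python3 -m creep '[[[0,0,-15],0],[[0,0,-35],0],[[0,0,-55],0],[[0,0,-75],0],[[0,0,-95],0],[[0,0,-115],0],[[0,0,-135],0],[[0,0,-150],0],[[0,0,-158],0],[[0,0,-160],0]]' - 20; python3 -m creep '[[[0,20,0],0],[[0,50,0],0],[[0,85,0],0],[[0,120,0],0],[[0,155,0],0],[[0,190,0],0],[[0,220,0],0],[[0,240,0],0],[[0,250,0],0],[[0,250,0],0]]' - 20
cat > f.py <<'E'
from sil import *
from bench import imaging
z={c:dict(np.load(c+".npz"))["pixels"] for c in("scene","top")}
n={c:imaging.camera(c)["pixels"] for c in("scene","top")}
for c in n: cv2.imwrite(f"pics/{c}_end.png",n[c][:,:,::-1])
for cs in(("scene",),("top",)):
    print(cs,"left ref",fit(z,[.5878,.266,-.1555],.004,cs),"left now",fit(n,[.5878,.266,-.1555],.004,cs))
    print("middle",fit(n,[.5723,.1671,-.1555],.004,cs),"right",fit(n,[.5568,.0683,-.1555],.004,cs))
E
python3 f.py
```

```text
clock: 34.35
ee_pos: [0.5615, 0.0675, 0.0453]
tool_rot: [0.0, 0.997, -0.078, -0.001]
wrist_force: [-0.5, 0.6, 1.1]
grip_width: 0.085
finger_force: 0.0
clock: 35.35
ee_pos: [0.5628, 0.0676, 0.2073]
tool_rot: [-0.0, 0.997, -0.078, 0.001]
wrist_force: [-0.0, -1.3, 0.3]
grip_width: 0.0858
finger_force: 0.0
clock: 36.35
ee_pos: [0.523, -0.18, 0.2047]
tool_rot: [-0.0, 0.997, -0.078, -0.001]
wrist_force: [-0.0, 0.1, 0.5]
grip_width: 0.086
finger_force: 0.0
('scene',) left ref (array([ 0.5875,  0.2673, -0.1988]), np.float64(0.234)) left now (array([ 0.5876,  0.2673, -0.1981]), np.float64(0.347))
middle (array([ 0.5695,  0.1656, -0.1927]), np.float64(0.608)) right (array([ 0.556 ,  0.0675, -0.1395]), np.float64(0.556))
('top',) left ref (array([ 0.588 ,  0.2703, -0.2265]), np.float64(0.485)) left now (array([ 0.5895,  0.2702, -0.2638]), np.float64(0.492))
middle (array([ 0.5718,  0.1692, -0.179 ]), np.float64(0.532)) right (array([ 0.5569,  0.0688, -0.2597]), np.float64(0.524))
```

```bash
python3 -c "
from bench import robot
print(robot.close_job())"
```

```text
the job is handed in; nothing more can be done
None
```

Both caddies are upright in the middle and right bays with their low fronts towards the tray's low edge, each within about 4 mm of its bay centre by camera measurement; I handed the job in at about 36.5 s and the judge's result was not shown.

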